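Pack the filter-board kit tray

TASK

Pack the kit tray for the filter board: set the wound toroid, the little coil former, the relay and the metal filter can each into the nest that is shaped for it (toroid in the large round nest, coil former in the small round one, relay in the square one, filter can in the oblong one). Each part should sit flat on the floor of its nest, the right way up as it stands now. Leave the solder reel and the tape roll, which do not belong to the kit, where they are.

Things in the scene. Friction and masses are not known exactly. Their poses are not given: they have to be found in the camera images.
- toroid_mid (a point): Toroid: dark ferrite ring wound with copper wire, lying flat, 45 mm outer diameter (solid to contact as a 44 mm disc), 12 mm high. The point is its centre, half-way up (6 mm above its underside); z up. Grasp across its outside from above at any yaw.
- coil_mid (a point): Coil former: small cream bobbin with a copper winding, standing upright, 25 mm diameter, 30 mm high. The point is its centre, half-way up (15 mm above its underside); z up. Grasp at any yaw.
- relay_mid (a point): Relay: block with a clear, whitish-looking cover on a dark base, standing upright, 22 (its x) by 28 (its y) mm, 36 mm high. The point is its centre, half-way up (18 mm above its underside); z up. Pinch across its 22 mm.
- filter_mid (a point): Filter can: plain light-metal rectangular can, 22 (its x) by 38 (its y) mm, 20 mm high. The point is its centre, half-way up (10 mm above its underside); z up. Pinch across its 22 mm.
- reel_mid (a point): Look-alike, stays where it is: reel of solder wire standing on its dark flange, like the coil former but much larger, 62 mm diameter, 32 mm high. The point is its centre, half-way up.
- tape_mid (a point): Look-alike, stays where it is: roll of tape lying flat, a ring like the toroid but larger and smooth, 66 mm diameter, 19 mm high. The point is its centre, half-way up.
- nest_toroid_floor (a point): Large round nest: a grey 76 mm square plate with a round dark-floored well of 61 mm diameter, one of four such plates set 80 mm apart, two by two, in a low fixed metal tray (172 mm square, rim 12 mm above the bench); which nest is at which corner varies. The point is the centre of the well's floor, 9 mm above the bench; the well is 5 mm deep, so the plate's top is 14 mm above the bench. x and y run along the plate's sides, z up.
- nest_coil_floor (a point): Small round nest: as the large round nest, but the well has 41 mm diameter. The point is the centre of the well's floor.
- nest_relay_floor (a point): Square nest: as the large round nest, but the well is 44 by 44 mm. The point is the centre of the well's floor.
- nest_filter_floor (a point): Oblong nest: as the large round nest, but the well is 36 mm (along its x) by 56 mm (along its y). The point is the centre of the well's floor. The filter can goes in with its 38 mm length along the 56 mm.
There are look-alikes about, which are no part of the job. What is shaped like the part that bears relay_mid but yellow is not meant.

How it is judged (in metres and radians):
At the end, for the whole second after the job is handed in: Each of the four parts stands in its own nest: centre within 16 mm (horizontally) of the nest's centre, underside within 3 mm of the well's floor, upright within 0.12 rad, at rest; the solder reel and the tape roll are within 25 mm of where they started (horizontal distance between toroid_mid and nest_toroid_floor below 0.016 m and z of toroid_mid in the frame of nest_toroid_floor between 0.003 and 0.009 m and angle between each of toroid_mid, coil_mid, relay_mid, filter_mid's own z axis and vertical below 0.12 rad and linear speed of each of toroid, coil, relay, filter below 0.02 m/s and horizontal distance between coil_mid and nest_coil_floor below 0.016 m and z of coil_mid in the frame of nest_coil_floor between 0.012 and 0.018 m and horizontal distance between relay_mid and nest_relay_floor below 0.016 m and z of relay_mid in the frame of nest_relay_floor between 0.015 and 0.021 m and horizontal distance between filter_mid and nest_filter_floor below 0.016 m and z of filter_mid in the frame of nest_filter_floor between 0.007 and 0.013 m and distance of each of reel_mid, tape_mid from where it was at the start of the episode below 0.025 m); the robot touches nothing.
It fails at once if the solder reel is displaced by more than 25 mm (distance of reel_mid from where it was at the start of the episode above 0.025 m).
It fails at once if the tape roll is displaced by more than 25 mm (distance of tape_mid from where it was at the start of the episode above 0.025 m).
It also fails if it takes over 88 s, if anything falls off the work surface, if the arm or the gripper's body presses on something with over 40 N, if the wrist force passes 120 N, or if a joint passes its speed limit or range.

ROBOT

A 6-joint arm with a two-finger parallel gripper is mounted at the origin on a cart in front of the work surface, level with it; the furniture and walls round the work are solid. World frame = base frame: x ahead of the robot, y to its left, z up, the work surface at z = 0. Lengths are in m, angles in degrees, forces in N, time in s.
With the tool pointing down it reaches from about 0.25 to 0.725 m from the base axis. Payload 9.7 kg.
Tool frame: the origin (TCP) lies midway between the tips of the shut fingers; the grasp point (between the pads) lies bot.hold_point_z behind it (bot.hold_point_z is the distance from the TCP to the grasp point, in m); z points along the fingers, y is the line along which they close (so a half turn about z gives the same grasp; the last joint's range is limited). The gripper opens to 85 mm and grips with 20 to 120 N. Pads are 22 mm wide; open, the fingers measure 114 mm over their backs; the gripper's body (76 mm by 85 mm) begins 54 mm behind the grasp point. The pads swing forward as they close: fully open they stand 13 mm farther back than shut.
Start: joints at [64.114, 4.979, 10.078, 95.1, 0, 90], TCP at [0.24, 0.495, 0.231] pointing down, gripper open.
Joint ranges: [-179.16, 179.16], [-48.56, 103.87], [-65.8, 70.77], [-126.05, 130.52], [-82.76, 87.17], [-180, 180]. Speed limits (degrees/s): [127.2, 127.2, 147.25, 180, 180, 180].

INTERFACE

Orientations are given as [roll, pitch, yaw] about the fixed x, y, z axes, in that order (R = Rz(yaw) Ry(pitch) Rx(roll)).
In Python, from workcell import bot, camera, camera_model, ticket gives the robot as it stands.
- The arm moves only by the tool send_rows, never from a script. Its argument "targets" is text: rows parted by semicolons, each of 5 numbers parted by spaces: the shift along the tool's x, y, z in mm, then the turn about the tool's z in degrees, then the closure in counts, from 0 (fully open) to 255 (shut). A call has 1 to 20 rows; each row is the pose to reach, as a shift and turn from the pose commanded when the call began, along the tool's axes at that moment; what a row does not reach only later rows make up. A row lasts 1/8 s, in which the tool goes at most 62.5 mm and 10.7 degrees, less where a joint would pass 70% of its speed; a pose out of reach is approached as far as the arm can. A call with a gripper value outside its range is refused whole. The fingers move at their own pace and stop on an object; "newtons" is the grip in N (left out, the last holds). Time passes only in rows, so rows that repeat a pose let the fingers close. It gives the time, the measured TCP pose, the force, the opening and the grip force at its end, in the units of the state.
- bot.get_obs(): the state, without advancing time (a new reading comes with each control period).
- camera(name): name is "scene" or "top"; returns the picture (480x640x3 uint8, blue, green, red); there is no depth.
- camera_model(name): a dict with "K" (3x3 intrinsics, pixels), "dist_coeffs" ([k1, k2, p1, p2, k3] as OpenCV has them; the pictures are not rectified), "pose" (4x4, takes a point from camera to world coordinates). Camera axes: x right, y down, z forward; pixel columns grow to the right and rows downward; lengths in m; the calibration is good to about 2 mm. A picture is of the moment at which its call begins. camera_model takes no time and is no camera call.
- ticket.job_done(): hands the job in; it is judged then, once.
The state is a dict: "time": time; "q": joint angles; "qd": joint speeds; "joint_efforts": joint torques, N m; "ee_pos": TCP position; "tcp_rot": TCP orientation; "wrist_force": force on the tool from outside, world axes, zero at the start; "torque": the same for the moment, N m; "opening": finger opening in m; "grasp_force": force on a finger pad.
Only numpy, scipy, OpenCV 4.12 (cv2) and the standard library are available. Lean on these libraries where they do the work, as an engineer would, in place of code of your own. Each camera call takes 0.05 s, during which the arm holds its last target. There are 200 camera calls.

## Working session

There is one attempt and no reset: what is moved stays moved. The work goes in short steps, Python scripts to look and compute and a tool call to move; the robot and the scene stay as the last step left them, time stands still between calls to the robot, and variables do not carry over. Pictures are saved under pics/ and viewed, at most 14 in all, crops included, and the job is handed in when it is done.

Besides the shell and the picture viewer there is one more tool, called after ">>>" as a command line: name --argument value ..., lists and objects as JSON in quotes. send_rows: Moves the arm, as the interface text tells. Its arguments: {"type":"object","properties":{"targets":{"type":"string"},"newtons":{"type":"number"}},"required":["targets"]}

```bash
mkdir -p pics; ls; python3 - <<'E'
from workcell import bot,camera,camera_model
import cv2
for n in("top","scene"):
    cv2.imwrite(f"pics/{n}0.png",camera(n)); m=camera_model(n); print(n,m)
o=bot.get_obs();print(o,bot.hold_point_z)
E
```

```text
pics
top {'K': array([[437.71223995,   0.        , 311.52784196],
       [  0.        , 437.71223995, 245.27431646],
       [  0.        ,   0.        ,   1.        ]]), 'dist_coeffs': array([0.02712804, 0.        , 0.        , 0.        , 0.        ]), 'pose': array([[ 2.55536547e-03, -9.96295472e-01,  8.59581445e-02,
         4.21265159e-01],
       [-9.99996504e-01, -2.60429771e-03, -4.57123376e-04,
        -1.38749968e-02],
       [ 6.79290549e-04, -8.59566759e-02, -9.96298644e-01,
         9.75733809e-01],
       [ 0.00000000e+00,  0.00000000e+00,  0.00000000e+00,
         1.00000000e+00]])}
scene {'K': array([[539.17250379,   0.        , 314.26788434],
       [  0.        , 539.17250379, 241.47363534],
       [  0.        ,   0.        ,   1.        ]]), 'dist_coeffs': array([-0.10457797,  0.        ,  0.        ,  0.        ,  0.        ]), 'pose': array([[ 7.30906399e-01, -5.11956608e-01,  4.51305072e-01,
        -6.72550817e-02],
       [-6.82477205e-01, -5.49095669e-01,  4.82409380e-01,
        -6.20224730e-01],
       [ 8.36990681e-04, -6.60601527e-01, -7.50736253e-01,
         1.04009771e+00],
       [ 0.00000000e+00,  0.00000000e+00,  0.00000000e+00,
         1.00000000e+00]])}
{'time': 0.1, 'q': array([6.41136337e+01, 5.00805146e+00, 1.00382136e+01, 9.50999802e+01,
       9.40487004e-05, 9.00011302e+01]), 'qd': array([-0.00126447,  0.04566119,  0.10114174, -0.0411138 , -0.01057201,
       -0.03010809]), 'joint_efforts': array([ 8.33049171e-05, -5.21559763e+01,  4.65654588e+01,  1.60013360e-02,
        5.51770086e-05, -3.96888674e-05]), 'ee_pos': array([0.24002961, 0.49462205, 0.23064599]), 'tcp_rot': array([-1.79930182e+02, -9.26713822e-05,  1.54112503e+02]), 'wrist_force': array([-0.61139375,  0.17357628,  0.74376736]), 'torque': array([-0.01498215,  0.02411075, -0.0265939 ]), 'grasp_force': 0.0, 'opening': 0.08542985771716081} 0.0187
```

View pics/top0.png

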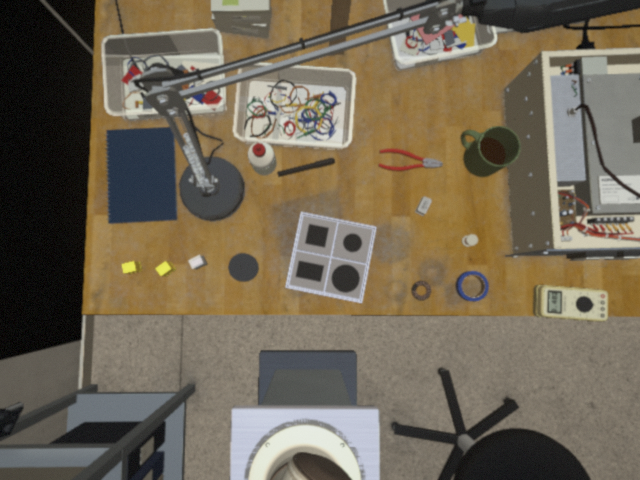

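View pics/scene0.png

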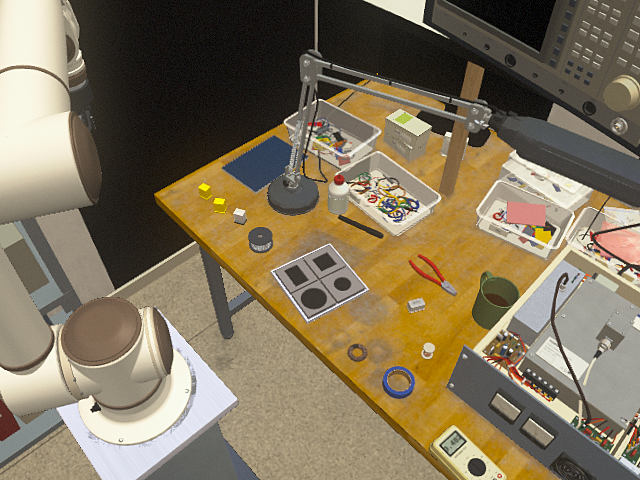

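The top view shows these candidates:
- **Relay:** white block (197,262). The yellow blocks (128,267) and (164,268) are ruled out by colour.
- **Filter can:** (425,205).
- **Coil:** (470,240). The dark reel at (243,267) is too large.
- **Toroid:** (421,290). The blue ring at (472,285) is the tape.
- **Nests:** toroid (345,278), coil (353,243), relay (317,236), filter (310,271).

I'll confirm these in one enlarged composite.

```bash
python3 - <<'E'
import cv2,numpy as np
t=cv2.imread("pics/top0.png");s=cv2.imread("pics/scene0.png")
c=lambda im,u,v:cv2.resize(im[v-25:v+25,u-33:u+33],(264,200),interpolation=cv2.INTER_CUBIC)
r1=np.hstack([c(t,180,265),c(t,425,205),c(t,470,240)])
r2=np.hstack([c(t,425,288),c(s,225,205),c(s,416,305)])
r3=np.hstack([c(s,428,350),c(s,358,352),c(s,262,238)])
cv2.imwrite("pics/crop0.png",np.vstack([r1,r2,r3]))
E
```

```text
(no output)
```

View pics/crop0.png

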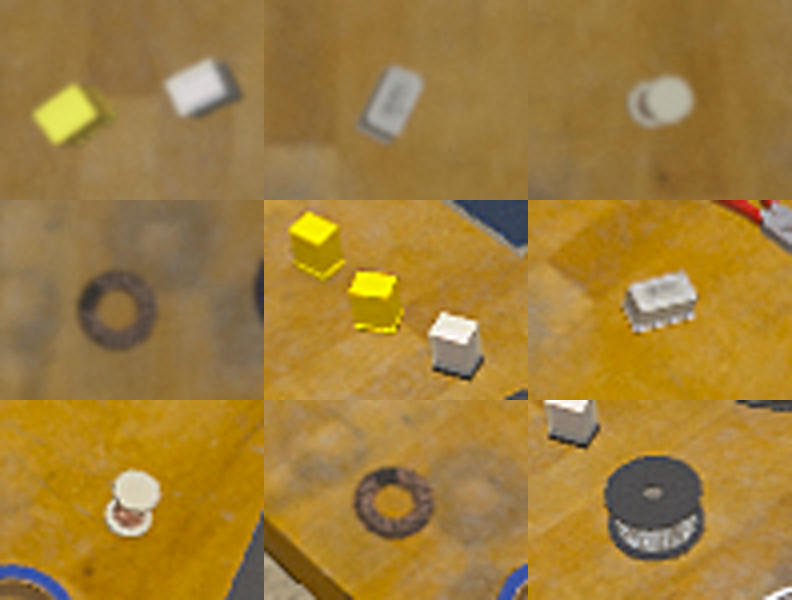

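The crops confirm it: the white block on a dark base is the relay, the light-metal oblong block is the filter can, the cream bobbin is the coil former, and the copper-wound ring is the toroid. Next I'll measure them.

```bash
cat > h.py <<'E'
import cv2,numpy as np
from workcell import bot,camera,camera_model
def ray(n,uv,z):
    m=camera_model(n);P=np.array(m["pose"])
    p=cv2.undistortPoints(np.array(uv,float).reshape(-1,1,2),m["K"],m["dist_coeffs"]).reshape(-1,2)
    d=np.c_[p,np.ones(len(p))]@P[:3,:3].T
    return P[:3,3]+d*((z-P[2,3])/d[:,2])[:,None]
def blob(mask,u,v,r):
    k=np.zeros_like(mask);k[v-r:v+r,u-r:u+r]=mask[v-r:v+r,u-r:u+r]
    c,_=cv2.findContours(k,cv2.RETR_EXTERNAL,cv2.CHAIN_APPROX_NONE)
    return max(c,key=cv2.contourArea)
def measure(n,c,z):
    w=(ray(n,c.reshape(-1,2),z)[:,:2]*1000).astype(np.float32)
    (cx,cy),(a,b),th=cv2.minAreaRect(w)
    bx=cv2.boxPoints(((cx,cy),(a,b),th));e=[bx[1]-bx[0],bx[2]-bx[1]]
    l=max(e,key=np.linalg.norm);yaw=np.degrees(np.arctan2(l[1],l[0]))%180
    return np.round([cx,cy,a,b,yaw],1)
E
python3 - <<'E'
from h import *
S=4
im=cv2.imread("pics/top0.png")
h=cv2.cvtColor(im,cv2.COLOR_BGR2HSV);H,s,V=[x.astype(int) for x in cv2.split(h)]
def prof(u,v,nm):
    print(nm,'S',s[v,u-8:u+9],'V',V[v,u-8:u+9])
for u,v,nm in[(197,262,'rel'),(425,205,'fil'),(470,240,'coil'),(421,290,'tor')]:prof(u,v,nm)
m=lambda c:(c*255).astype(np.uint8)
print('relay',measure('top',blob(m((V>165)&(s<70)),197,262,12),.036))
print('filt',measure('top',blob(m((s<70)&(V>130)),425,205,14),.020))
print('filt all',measure('top',blob(m((s<90)),425,205,14),.010))
print('coil',measure('top',blob(m((V>165)&(s<80)),471,240,12),.030))
print('tor',measure('top',blob(m((V<115)),421,290,15),.008))
print('tape',measure('top',blob(m((H>100)&(s>80)),472,285,25),.019))
print('reel',measure('top',blob(m((V<80)),243,267,25),.032))
for u,v,nm in[(345,278,'ntor'),(353,243,'ncoil'),(317,236,'nrel'),(310,271,'nfil')]:
    print(nm,measure('top',blob(m(V<90),u,v,20),.011))
E
```

```text
rel S [30 18 11  6  7  6  7  6  8  7  7  6  5  4 14 24 29] V [194 211 213 218 219 219 219 221 220 217 218 212 202 176 132 106  98]
fil S [115  68  26  11   9  10  12  11  13  10   9  13  48 108 142 151 149] V [142 128 146 163 163 154 144 145 155 158 166 172 165 156 156 155 156]
coil S [ 55  40  48  66  47  31  28  28  29  29  29  32  29  29  34  55 113] V [158 165 148 131 147 172 184 182 184 184 183 185 183 184 181 172 153]
tor S [ 67  62  81 129 144 144 148 149 152 151 153 152 144 123  90  71  74] V [ 72  74  94 121 140 145 146 145 146 147 147 144 133 108  96 100  97]
relay [466.9 235.4  21.3  27.5 117.6]
filt [ 594.3 -262.1   21.8   36.2  156.2]
filt all [ 594.4 -263.1   23.7   43.5  153. ]
coil [ 517.4 -361.5   21.5   21.7  111.9]
tor [ 406.9 -253.9   41.6   43.8  179. ]
tape [ 416.2 -362.6   60.4   64.9   90.2]
reel [455.4 133.1  58.2  57.4  45.6]
ntor [432.6 -88.1  57.2  57.   89.9]
ncoil [ 5.109e+02 -1.050e+02  3.780e+01  3.770e+01  1.000e-01]
nrel [527.  -25.2  43.1  42.4  78.8]
nfil [448.2  -9.6  54.9  34.9  78.8]
```

```bash
cat > plan.py <<'E'
import sys,numpy as np
from workcell import bot
o=bot.get_obs();p=o["ee_pos"]*1000;psi=o["tcp_rot"][2]
print("t",o["time"],"p",p.round(1),o["tcp_rot"].round(2),"q",o["q"].round(0),"open",round(o["opening"]*1000,1))
for a in sys.argv[1:]:   # x,y,z,yaw per target (mm, deg)
    t=np.array(a.split(","),float);d=t[:3]-p;c,s=np.cos(np.radians(psi)),np.sin(np.radians(psi))
    print(a,"->",np.round([d[0]*c+d[1]*s,d[0]*s-d[1]*c,-d[2],(psi-t[3]+90)%180-90],1))
E
python3 plan.py 467,235.5,150,117.6 467,235.5,10,117.6
```

```text
t 0.1 p [240.  494.6 230.6] [-179.93   -0.    154.11] q [64.  5. 10. 95.  0. 90.] open 85.4
467,235.5,150,117.6 -> [-317.3 -134.    80.6   36.5]
467,235.5,10,117.6 -> [-317.3 -134.   220.6   36.5]
```

>>> send_rows --targets "-317.3 -134 80 36.5 0;-317.3 -134 80 36.5 0;-317.3 -134 80 36.5 0;-317.3 -134 80 36.5 0;-317.3 -134 80 36.5 0;-317.3 -134 80 36.5 0;-317.3 -134 80 36.5 0;-317.3 -134 80 36.5 0;-317.3 -134 80 36.5 0;-317.3 -134 130 36.5 0;-317.3 -134 150 36.5 0;-317.3 -134 150 36.5 0" --newtons 40

```text
time: 1.6
ee_pos: [0.4657, 0.2361, 0.0801]
tcp_rot: [-179.9, -0.0, 117.7]
wrist_force: [0.6, 0.2, 1.1]
opening: 0.0856
grasp_force: 0.0
```

```bash
python3 plan.py 467,235.5,10,117.6; python3 -c "
from h import *
a=camera('top')[200:320,120:280];b=camera('scene')[140:260,160:320]
cv2.imwrite('pics/a1.png',np.hstack([cv2.resize(i,(400,300),interpolation=cv2.INTER_CUBIC) for i in (a,b)]))"
```

```text
t 1.6 p [465.7 236.1  80.1] [-179.85   -0.    117.7 ] q [ 27.   1. -11.  78.   0.  89.] open 85.6
467,235.5,10,117.6 -> [-1.1  0.8 70.1  0.1]
```

View pics/a1.png

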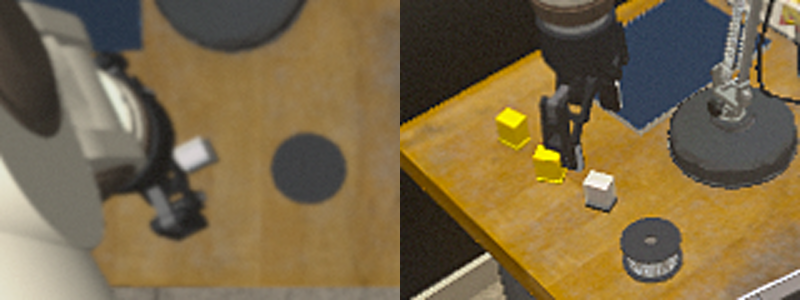

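Both crops show the open gripper above and beside the white relay. I'll check the alignment by projecting points.

```bash
python3 - <<'E'
from h import *
from workcell import bot
o=bot.get_obs();p=o["ee_pos"];y=np.radians(o["tcp_rot"][2]);d=np.array([np.sin(y),-np.cos(y),0])*.0427
P=np.array([p+[0,0,.013]+d,p+[0,0,.013]-d,[.467,.2355,.036]])
for n,u0,v0,off in(("top",120,200,0),("scene",160,140,400)):
    m=camera_model(n);T=np.linalg.inv(m["pose"])
    q=cv2.projectPoints(P,cv2.Rodrigues(T[:3,:3])[0],T[:3,3],m["K"],np.array(m["dist_coeffs"]))[0].reshape(-1,2)
    print(n,q.round(0).tolist(),((q-[u0,v0])*2.5+[off,0]).round(0).tolist())
E
```

```text
top [[177.0, 241.0], [196.0, 279.0], [195.0, 261.0]] [[143.0, 103.0], [190.0, 197.0], [187.0, 153.0]]
scene [[244.0, 183.0], [230.0, 205.0], [240.0, 211.0]] [[611.0, 109.0], [576.0, 164.0], [600.0, 177.0]]
```

The projected fingertips and relay top match the picture, so I'll grasp it.

>>> send_rows --targets "-1 0.8 40 0 0;-1 0.8 70 0 0;-1 0.8 70 0 0;-1 0.8 70 0 0;-1 0.8 70 0 255;-1 0.8 70 0 255;-1 0.8 70 0 255;-1 0.8 70 0 255;-1 0.8 70 0 255;-1 0.8 70 0 255;-1 0.8 70 0 255;-1 0.8 40 0 255;-1 0.8 0 0 255;-1 0.8 0 0 255" --newtons 40

```text
time: 3.45
ee_pos: [0.4696, 0.2359, 0.084]
tcp_rot: [179.7, 0.0, 117.6]
wrist_force: [-0.1, 0.4, -0.8]
opening: 0.0212
grasp_force: 39.4
```

```bash
python3 plan.py 527,-25.2,80,78.6 527,-25.2,20,78.6 ; python3 plan.py 594.3,-262.3,80,155  407,-254,80,155
```

```text
t 3.45 p [469.6 235.9  84. ] [179.75   0.   117.62] q [ 27.   1. -10.  78.   0.  89.] open 21.2
527,-25.2,80,78.6 -> [-258.   -70.2    4.    39. ]
527,-25.2,20,78.6 -> [-258.   -70.2   64.    39. ]
t 3.45 p [469.6 235.9  84. ] [179.75   0.   117.62] q [ 27.   1. -10.  78.   0.  89.] open 21.2
594.3,-262.3,80,155 -> [-499.3 -120.4    4.   -37.4]
407,-254,80,155 -> [-405.1 -282.5    4.   -37.4]
```

>>> send_rows --targets "-258 -70 0 39 255;-258 -70 0 39 255;-258 -70 0 39 255;-258 -70 0 39 255;-258 -70 0 39 255;-258 -70 0 39 255;-258 -70 0 39 255;-258 -70 0 39 255;-258 -70 0 39 255;-258 -70 0 39 255;-258 -70 0 39 255"

```text
time: 4.82
ee_pos: [0.5258, -0.0256, 0.0813]
tcp_rot: [180.0, -0.0, 78.6]
wrist_force: [0.3, 0.4, -0.2]
opening: 0.0213
grasp_force: 39.3
```

```bash
python3 plan.py 527,-25.2,20,78.6; python3 -c "
from h import *
a=camera('top')[195:315,270:430];b=camera('scene')[200:320,250:410]
cv2.imwrite('pics/a2.png',np.hstack([cv2.resize(i,(400,300),interpolation=cv2.INTER_CUBIC) for i in (a,b)]))"
```

```text
t 4.825 p [525.8 -25.6  81.3] [179.99  -0.    78.63] q [ -3.   1. -10.  78.   0.  99.] open 21.3
527,-25.2,20,78.6 -> [ 0.7  1.1 61.3  0. ]
```

View pics/a2.png

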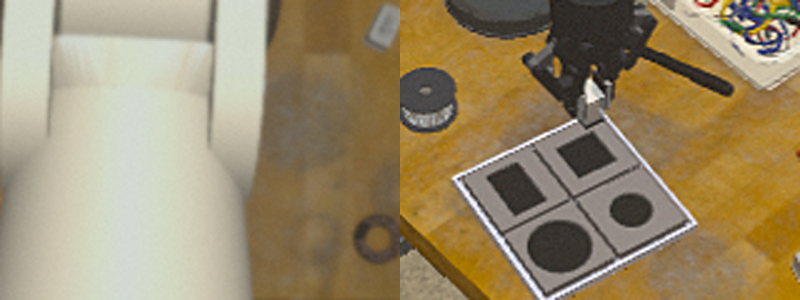

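The relay is held upright above the square nest. Now I'll lower and release it.

>>> send_rows --targets "0.7 1 30 0 255;0.7 1 55 0 255;0.7 1 61 0 255;0.7 1 61.5 0 255;0.7 1 61.5 0 255;0.7 1 61.5 0 255;0.7 1 61.5 0 120;0.7 1 61.5 0 120;0.7 1 61.5 0 120;0.7 1 61.5 0 120;0.7 1 40 0 100;0.7 1 -10 0 100;0.7 1 -20 0 0;0.7 1 -20 0 0"

```text
time: 6.68
ee_pos: [0.5273, -0.0254, 0.1016]
tcp_rot: [179.9, -0.0, 78.6]
wrist_force: [0.1, -0.6, -0.7]
opening: 0.0847
grasp_force: 0.0
```

```bash
python3 plan.py 594.3,-262.3,80,155 594.3,-262.3,100,155
```

```text
t 6.675 p [527.3 -25.4 101.6] [ 1.7994e+02 -1.0000e-02  7.8610e+01] q [-3.  1. -8. 81.  0. 99.] open 84.7
594.3,-262.3,80,155 -> [-219.   112.4   21.6  -76.4]
594.3,-262.3,100,155 -> [-219.   112.4    1.6  -76.4]
```

>>> send_rows --targets "-219 112.4 1 -76.4 0;-219 112.4 1 -76.4 0;-219 112.4 1 -76.4 0;-219 112.4 1 -76.4 0;-219 112.4 1 -76.4 0;-219 112.4 1 -76.4 0;-219 112.4 1 -76.4 0;-219 112.4 1 -76.4 0;-219 112.4 1 -76.4 0;-219 112.4 1 -76.4 0;-219 112.4 11 -76.4 0;-219 112.4 31 -76.4 0;-219 112.4 31 -76.4 0;-219 112.4 31 -76.4 0"

```text
time: 8.43
ee_pos: [0.5937, -0.2622, 0.07]
tcp_rot: [-180.0, -0.0, 155.0]
wrist_force: [-0.5, 0.3, -0.0]
opening: 0.0853
grasp_force: 0.0
```

```bash
python3 plan.py 594.3,-262.3,6,155; python3 -c "
from h import *
a=camera('top')[195:315,270:430];b=camera('scene')[200:350,250:450]
cv2.imwrite('pics/a3.png',np.hstack([cv2.resize(i,(400,300),interpolation=cv2.INTER_CUBIC) for i in (a,b)]))
from workcell import bot
cv2.imwrite('pics/top3.png',camera('top'))"
```

```text
t 8.425 p [ 593.7 -262.2   70. ] [-1.8000e+02 -3.0000e-02  1.5501e+02] q [-24.  18.   8.  80.  -0.   1.] open 85.3
594.3,-262.3,6,155 -> [-0.6  0.1 64.   0. ]
```

View pics/a3.png

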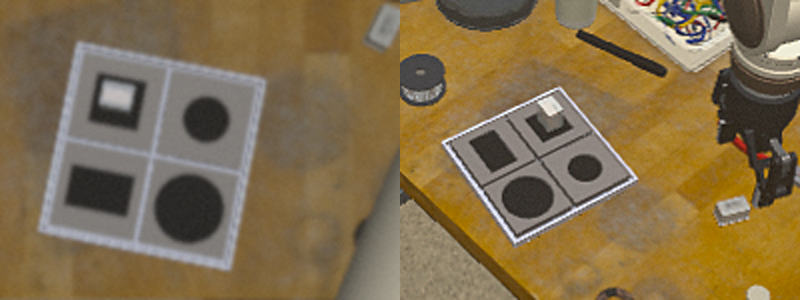

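The relay stands in the square nest. I'll check the filter alignment by projection before descending.

```bash
cat > proj.py <<'E'
from h import *
def proj(n,P):
    m=camera_model(n);T=np.linalg.inv(m["pose"])
    return cv2.projectPoints(np.array(P,float),cv2.Rodrigues(T[:3,:3])[0],T[:3,3],m["K"],np.array(m["dist_coeffs"]))[0].reshape(-1,2)
def tips():
    o=bot.get_obs();p=o["ee_pos"];y=np.radians(o["tcp_rot"][2]);d=np.array([np.sin(y),-np.cos(y),0])*.0427
    return [p+[0,0,.013]+d,p+[0,0,.013]-d]
E
python3 - <<'E'
from proj import *
q=proj("scene",tips()+[[.5943,-.2623,.02]]);print(q.round(0),(((q-[250,200])*2+[400,0]).round(0)))
# scene cross-check of filter and coil / toroid
im=cv2.imread("pics/scene0.png");h=cv2.cvtColor(im,cv2.COLOR_BGR2HSV);H,s,V=cv2.split(h)
m=lambda c:(c*255).astype(np.uint8)
print('filt',measure('scene',blob(m((s<70)&(V>170)),416,303,14),.020))
print('coil',measure('scene',blob(m((s<90)&(V>200)),428,347,10),.030))
print('tor',measure('scene',blob(m((V<130)),358,352,16),.006))
E
```

```text
[[414. 271.]
 [430. 300.]
 [418. 302.]] [[727. 141.]
 [761. 200.]
 [735. 203.]]
filt [ 589.4 -262.    18.9   34.6  154.4]
coil [ 514.2 -359.4   19.7   22.2  136.4]
tor [ 403.3 -252.8   42.3   41.9   87.1]
```

>>> send_rows --targets "0 0 40 0 0;0 0 64 0 0;0 0 64 0 0;0 0 64 0 0;0 0 64 0 255;0 0 64 0 255;0 0 64 0 255;0 0 64 0 255;0 0 64 0 255;0 0 64 0 255;0 0 64 0 255;0 0 40 0 255;0 0 0 0 255;0 0 -10 0 255;0 0 -10 0 255"

```text
time: 10.45
ee_pos: [0.594, -0.2623, 0.0802]
tcp_rot: [-180.0, 0.0, 155.0]
wrist_force: [0.2, -0.3, -0.3]
opening: 0.021
grasp_force: 39.5
```

```bash
python3 plan.py 448.2,-9.6,100,78.6 448.2,-9.6,80,78.6; python3 -c "
from h import *
cv2.imwrite('pics/a4.png',cv2.resize(camera('scene')[200:350,350:550],(600,450),interpolation=cv2.INTER_CUBIC))"
```

```text
t 10.45 p [ 594.  -262.3   80.2] [-1.8000e+02  2.0000e-02  1.5502e+02] q [-24.  18.   9.  81.  -0.   1.] open 21.0
448.2,-9.6,100,78.6 -> [238.9 167.4 -19.8  76.4]
448.2,-9.6,80,78.6 -> [2.389e+02 1.674e+02 2.000e-01 7.640e+01]
```

View pics/a4.png

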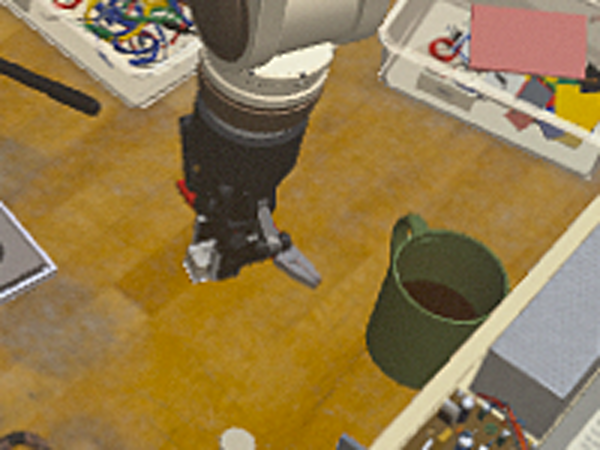

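The can is held level. I'm moving it over the oblong nest.

>>> send_rows --targets "239 167.4 -20 76.4 255;239 167.4 -20 76.4 255;239 167.4 -20 76.4 255;239 167.4 -20 76.4 255;239 167.4 -20 76.4 255;239 167.4 -20 76.4 255;239 167.4 -20 76.4 255;239 167.4 -20 76.4 255;239 167.4 -20 76.4 255;239 167.4 -20 76.4 255;239 167.4 -20 76.4 255;239 167.4 20 76.4 255;239 167.4 40 76.4 255;239 167.4 40 76.4 255;239 167.4 40 76.4 255"

```text
time: 12.38
ee_pos: [0.4485, -0.0096, 0.0413]
tcp_rot: [179.9, -0.0, 78.6]
wrist_force: [-0.8, 0.7, -0.6]
opening: 0.0209
grasp_force: 39.4
```

```bash
python3 plan.py 448.2,-9.6,16,78.6
```

```text
t 12.375 p [448.5  -9.6  41.3] [ 1.7994e+02 -1.0000e-02  7.8630e+01] q [ -1.  -8. -24.  74.   0. 100.] open 20.9
448.2,-9.6,16,78.6 -> [-0.1 -0.3 25.3  0. ]
```

>>> send_rows --targets "0 0 15 0 255;0 0 24 0 255;0 0 24.5 0 255;0 0 24.5 0 255;0 0 24.5 0 255;0 0 24.5 0 140;0 0 24.5 0 140;0 0 24.5 0 140;0 0 24.5 0 140;0 0 0 0 140;0 0 -50 0 100;0 0 -60 0 0;0 0 -60 0 0"

```text
time: 14.0
ee_pos: [0.4483, -0.0095, 0.1006]
tcp_rot: [179.9, -0.0, 78.6]
wrist_force: [-0.1, 0.3, 0.2]
opening: 0.0848
grasp_force: 0.0
```

```bash
python3 plan.py 516.5,-361,100,110 516.5,-361,60,110
```

```text
t 14.0 p [448.3  -9.5 100.6] [ 1.7993e+02 -1.0000e-02  7.8610e+01] q [ -1. -10. -18.  81.   0. 100.] open 84.8
516.5,-361,100,110 -> [-331.1  136.2    0.6  -31.4]
516.5,-361,60,110 -> [-331.1  136.2   40.6  -31.4]
```

>>> send_rows --targets "-331 136 0 33.6 0;-331 136 0 33.6 0;-331 136 0 33.6 0;-331 136 0 33.6 0;-331 136 0 33.6 0;-331 136 0 33.6 0;-331 136 0 33.6 0;-331 136 0 33.6 0;-331 136 0 33.6 0;-331 136 0 33.6 0;-331 136 0 33.6 0;-331 136 20 33.6 0;-331 136 20 33.6 0;-331 136 20 33.6 0"

```text
time: 15.75
ee_pos: [0.5161, -0.3608, 0.0809]
tcp_rot: [180.0, -0.0, 45.0]
wrist_force: [-0.4, -0.8, -0.4]
opening: 0.0855
grasp_force: 0.0
```

```bash
python3 plan.py 516.5,-361,8,45; python3 -c "
from proj import *
a=camera('top')[195:315,270:430];b=camera('scene')[250:400,350:550]
cv2.imwrite('pics/a5.png',np.hstack([cv2.resize(i,(400,300),interpolation=cv2.INTER_CUBIC) for i in (a,b)]))
q=proj('scene',tips()+[[.5165,-.361,.03]]);print((q-[350,250])*2+[400,0])"
```

```text
t 15.75 p [ 516.1 -360.8   80.9] [ 1.7997e+02 -1.0000e-02  4.5020e+01] q [-35.  16.   6.  80.   0. 100.] open 85.5
516.5,-361,8,45 -> [ 0.2  0.4 72.9  0. ]
[[611.9615266  162.74072652]
 [529.39691818 160.9560139 ]
 [560.47921463 193.61290061]]
```

View pics/a5.png

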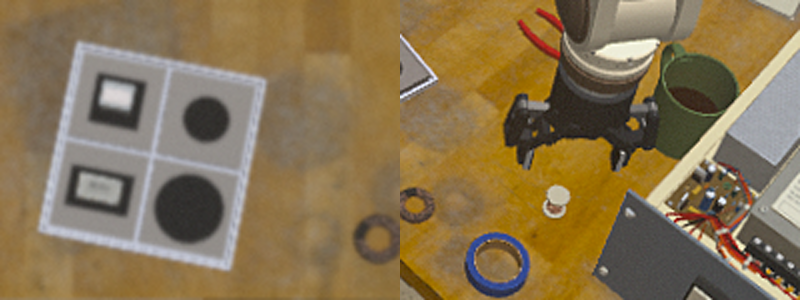

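The filter can sits in its nest. The fingers straddle the coil at crop (557,193), as predicted.

>>> send_rows --targets "0 0 40 0 0;0 0 72 0 0;0 0 73 0 0;0 0 73 0 0;0 0 73 0 255;0 0 73 0 255;0 0 73 0 255;0 0 73 0 255;0 0 73 0 255;0 0 73 0 255;0 0 73 0 255;0 0 40 0 255;0 0 -10 0 255;0 0 -20 0 255;0 0 -20 0 255" --newtons 30

```text
time: 17.73
ee_pos: [0.5161, -0.361, 0.1003]
tcp_rot: [180.0, -0.0, 45.0]
wrist_force: [-0.3, -0.4, -0.4]
opening: 0.0241
grasp_force: 29.5
```

```bash
python3 plan.py 510.9,-105,100,60; python3 -c "
from h import *
cv2.imwrite('pics/a6.png',cv2.resize(camera('scene')[230:380,350:550],(600,450),interpolation=cv2.INTER_CUBIC))"
```

```text
t 17.725 p [ 516.1 -361.   100.3] [ 1.7996e+02 -1.0000e-02  4.5010e+01] q [-35.  15.   7.  82.   0. 100.] open 24.1
510.9,-105,100,60 -> [ 177.4 -184.7    0.3  -15. ]
```

View pics/a6.png

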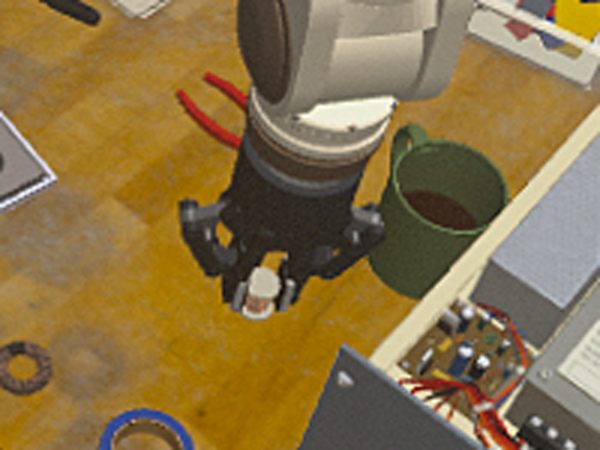

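>>> send_rows --targets "177.4 -184.7 0 0 255;177.4 -184.7 0 0 255;177.4 -184.7 0 0 255;177.4 -184.7 0 0 255;177.4 -184.7 0 0 255;177.4 -184.7 0 0 255;177.4 -184.7 0 0 255;177.4 -184.7 0 0 255;177.4 -184.7 40 0 255;177.4 -184.7 60 0 255;177.4 -184.7 60 0 255;177.4 -184.7 60 0 255"

```text
time: 19.27
ee_pos: [0.5112, -0.1054, 0.0412]
tcp_rot: [180.0, -0.0, 45.0]
wrist_force: [-0.4, 0.3, 0.3]
opening: 0.0234
grasp_force: 29.7
```

```bash
python3 plan.py 510.9,-105,18,45
```

```text
t 19.275 p [ 511.2 -105.4   41.2] [ 1.7995e+02 -3.0000e-02  4.4970e+01] q [-12.   2. -14.  74.  -0. 123.] open 23.4
510.9,-105,18,45 -> [ 0.1 -0.5 23.2 -0. ]
```

>>> send_rows --targets "0 -0.5 15 0 255;0 -0.5 22 0 255;0 -0.5 22.5 0 255;0 -0.5 22.5 0 255;0 -0.5 22.5 0 255;0 -0.5 22.5 0 140;0 -0.5 22.5 0 140;0 -0.5 22.5 0 140;0 -0.5 22.5 0 140;0 -0.5 0 0 140;0 -0.5 -50 0 100;0 -0.5 -60 0 0;0 -0.5 -60 0 0"

```text
time: 20.9
ee_pos: [0.5107, -0.1046, 0.1006]
tcp_rot: [179.9, -0.0, 45.0]
wrist_force: [0.4, 0.1, 0.7]
opening: 0.0848
grasp_force: 0.0
```

```bash
python3 plan.py 405.5,-253.5,100,45
```

```text
t 20.9 p [ 510.7 -104.6  100.6] [ 1.7994e+02 -4.0000e-02  4.5020e+01] q [-12.   0.  -9.  80.  -0. 123.] open 84.8
405.5,-253.5,100,45 -> [-179.7   30.9    0.6    0. ]
```

>>> send_rows --targets "-179.7 31 0 0 0;-179.7 31 0 0 0;-179.7 31 0 0 0;-179.7 31 0 0 0;-179.7 31 0 0 0;-179.7 31 0 0 0;-179.7 31 0 0 0;-179.7 31 0 0 0;-179.7 31 40 0 0;-179.7 31 50 0 0;-179.7 31 50 0 0;-179.7 31 50 0 0"

```text
time: 22.4
ee_pos: [0.4058, -0.2538, 0.0516]
tcp_rot: [179.9, -0.0, 45.0]
wrist_force: [0.8, 0.2, -0.1]
opening: 0.0854
grasp_force: 0.0
```

```bash
python3 plan.py 405.5,-253.5,4,45; python3 -c "
from proj import *
a=camera('top')[195:315,270:430];b=camera('scene')[250:400,300:500]
cv2.imwrite('pics/a7.png',np.hstack([cv2.resize(i,(400,300),interpolation=cv2.INTER_CUBIC) for i in (a,b)]))
q=proj('scene',tips()+[[.4055,-.2535,.012]]);print((q-[300,250])*2+[400,0])"
```

```text
t 22.4 p [ 405.8 -253.8   51.6] [ 1.7992e+02 -2.0000e-02  4.5020e+01] q [-32.  -4. -19.  75.   0. 103.] open 85.4
405.5,-253.5,4,45 -> [-0.  -0.4 47.6  0. ]
[[560.16602239 176.39179256]
 [478.51361554 174.21693321]
 [515.69287596 200.62862822]]
```

View pics/a7.png

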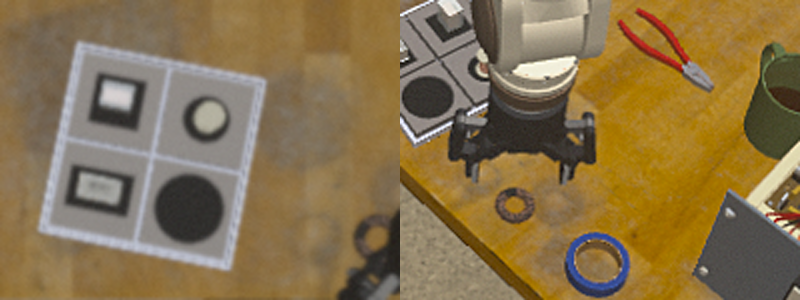

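The coil former is in its nest, and the fingers straddle the toroid at crop (515,205). Grasping it now.

>>> send_rows --targets "0 -0.4 30 0 0;0 -0.4 47.5 0 0;0 -0.4 47.5 0 0;0 -0.4 47.5 0 0;0 -0.4 47.5 0 255;0 -0.4 47.5 0 255;0 -0.4 47.5 0 255;0 -0.4 47.5 0 255;0 -0.4 47.5 0 255;0 -0.4 47.5 0 255"

```text
time: 23.75
ee_pos: [0.4052, -0.2534, 0.0035]
tcp_rot: [180.0, -0.0, 45.0]
wrist_force: [-1.3, 1.5, 5.3]
opening: 0.0429
grasp_force: 29.8
```

>>> send_rows --targets "0 0 -30 0 255;0 0 -70 0 255;0 0 -80 0 255;0 0 -80 0 255;0 0 -80 0 255"

```text
time: 24.38
ee_pos: [0.4044, -0.2529, 0.0815]
tcp_rot: [-179.9, 0.0, 45.0]
wrist_force: [0.1, -0.6, -0.1]
opening: 0.0426
grasp_force: 30.7
```

```bash
python3 plan.py 432.6,-88.1,80,45; python3 -c "
from proj import *
b=camera('scene')[220:370,270:470]
cv2.imwrite('pics/a8.png',cv2.resize(b,(600,450),interpolation=cv2.INTER_CUBIC))"
```

```text
t 24.375 p [ 404.4 -252.9   81.5] [-1.799e+02  2.000e-02  4.501e+01] q [-32.  -5. -17.  79.   0. 103.] open 42.6
432.6,-88.1,80,45 -> [136.5 -96.5   1.5   0. ]
```

View pics/a8.png

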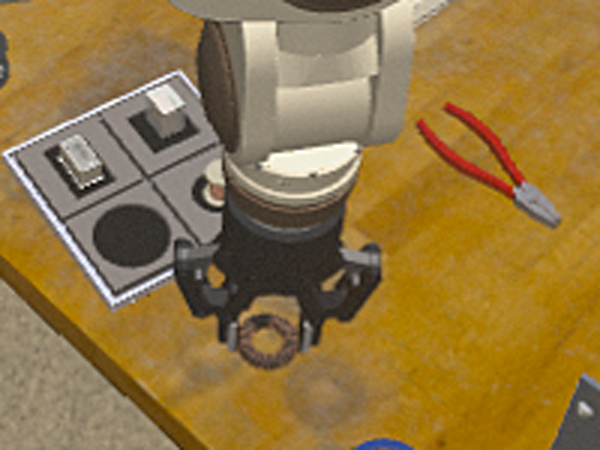

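>>> send_rows --targets "136.5 -96.5 0 0 255;136.5 -96.5 0 0 255;136.5 -96.5 0 0 255;136.5 -96.5 0 0 255;136.5 -96.5 0 0 255;136.5 -96.5 20 0 255;136.5 -96.5 45 0 255;136.5 -96.5 45 0 255;136.5 -96.5 45 0 255;136.5 -96.5 45 0 255"

```text
time: 25.68
ee_pos: [0.4338, -0.0889, 0.0388]
tcp_rot: [179.9, -0.0, 45.0]
wrist_force: [-0.6, -0.4, -0.4]
opening: 0.0426
grasp_force: 30.8
```

```bash
python3 plan.py 432.6,-88.1,14.5,45
```

```text
t 25.675 p [433.8 -88.9  38.8] [ 1.7993e+02 -5.0000e-02  4.4980e+01] q [-12.  -9. -25.  74.   0. 123.] open 42.6
432.6,-88.1,14.5,45 -> [-0.3 -1.4 24.3 -0. ]
```

>>> send_rows --targets "0 -1.4 15 0 255;0 -1.4 23 0 255;0 -1.4 24 0 255;0 -1.4 24 0 255;0 -1.4 24 0 255;0 -1.4 24 0 90;0 -1.4 24 0 90;0 -1.4 24 0 90;0 -1.4 24 0 90;0 -1.4 0 0 90;0 -1.4 -50 0 90;0 -1.4 -100 0 90;0 -1.4 -110 0 90"

```text
time: 27.3
ee_pos: [0.4336, -0.0877, 0.1512]
tcp_rot: [179.8, -0.2, 45.0]
wrist_force: [0.2, 0.4, -0.5]
opening: 0.0553
grasp_force: 0.0
```

>>> send_rows --targets "-150 150 -20 0 90;-150 150 -20 0 90;-150 150 -20 0 90;-150 150 -20 0 90;-150 150 -20 0 90;-150 150 -20 0 90;-150 150 -20 0 90;-150 150 -20 0 90"

```text
time: 28.3
ee_pos: [0.4325, -0.2988, 0.1679]
tcp_rot: [180.0, -0.0, 45.1]
wrist_force: [0.7, 0.9, -0.6]
opening: 0.0551
grasp_force: 0.0
```

```bash
python3 -c "
from proj import *
t=camera('top');cv2.imwrite('pics/topend.png',t)
a=t[195:315,270:430];b=camera('scene')[220:340,250:410]
cv2.imwrite('pics/a9.png',np.hstack([cv2.resize(i,(400,300),interpolation=cv2.INTER_CUBIC) for i in (a,b)]))
print(bot.get_obs()['ee_pos'])
h=cv2.cvtColor(t,cv2.COLOR_BGR2HSV);H,s,V=cv2.split(h);m=lambda c:(c*255).astype(np.uint8)
for n,c,z in(('reel',blob(m(V<80),243,267,25),.032),('tape',blob(m((H>100)&(s>80)),472,285,25),.019),('coil',blob(m((V>150)&(s<110)),354,242,7),.039),('nests tor',blob(m(V<115),345,278,18),.014)): print(n,measure('top',c,z))
"
```

```text
[ 0.43243061 -0.2990622   0.16792229]
reel [455.4 133.1  58.2  57.4  45.6]
tape [ 436.9 -347.    12.3   40.8  129.4]
coil [ 510.5 -104.5   21.2   24.5  135. ]
nests tor [432.6 -88.9  60.1  60.6 135. ]
```

View pics/a9.png

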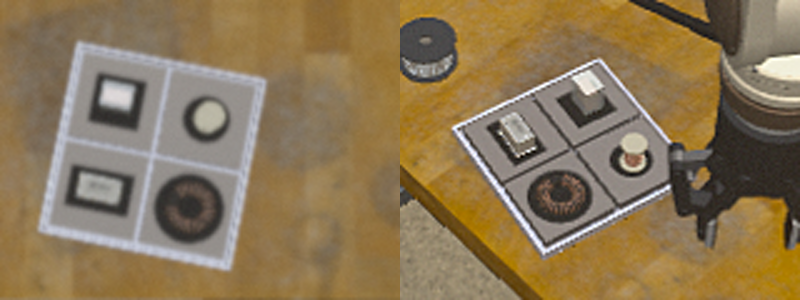

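The crops show all four parts upright and centred in their nests. The reel measures the same as before. The arm partly hides the tape, which was never approached. Handing in.

```bash
python3 -c "
from workcell import ticket
print(ticket.job_done())"
```

```text
the job is handed in; nothing more can be done
None
```

I handed the job in at about 28 s: the last pictures show all four parts upright in their own nests and the reel where it started, but the arm hid the tape roll then, and no verdict came back.

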